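# Hang the large wafer hoop on the J-hook

### The arm

A 6-joint arm with a two-finger parallel gripper is mounted at the origin on the work surface. World frame = base frame: x ahead of the robot, y to its left, z up, the work surface at z = 0. Lengths are in m, angles in rad, forces in N, time in s.
With the tool pointing down it reaches from about 0.35 to 0.775 m from the base axis. Payload 5.5 kg.
Tool frame: the origin (TCP) lies between the finger pads; the fingertips stand 22 mm ahead of it and the grasp point (between the pads) lies 3 mm ahead of it; z points along the fingers, y is the line along which they close (so a half turn about z gives the same grasp; the last joint's range is limited). The gripper opens to 85 mm and grips with 20 to 120 N. Pads are 22 mm wide; open, the fingers measure 114 mm over their backs; the gripper's body (76 mm by 85 mm) begins 54 mm behind the grasp point. The pads swing forward as they close: fully open they stand 13 mm farther back than shut.
Start: joints at [1.081, 0.313, 0.046, 1.304, 0, 1.431], TCP at [0.197, 0.54, 0.253] pointing down, gripper open.
Joint ranges: [-2.76, 2.76], [-0.86, 1.69], [-1.03, 1.26], [-2.2, 2.34], [-1.47, 1.5], [-3.14, 3.14]. Speed limits (rad/s): [2.57, 2.57, 3.14, 3.14, 3.14, 3.14].

### API

Orientations are given as a unit quaternion [w, x, y, z].
In Python, from workcell import env, vision gives the robot as it stands (env), with the cameras (vision).
- The arm moves only by the shell command python3 nudge.py 'ROWS' [OPENING] [FORCE]. ROWS is a JSON list that holds a single list of rows (three levels of brackets), with 1 to 8 rows, each of 6 numbers: dx, dy, dz in m, then a rotation vector rx, ry, rz in rad; each row is the pose to reach, as a shift and turn from the pose commanded when the command began, along the tool's axes at that moment; what a row does not reach only later rows make up. A row lasts 1/8 s, in which the tool goes at most 0.0625 m and 0.188 rad, less where a joint would pass 70% of its speed; a pose out of reach is approached as far as the arm can. OPENING is the finger opening in m, set as the command begins (- or left out keeps the last). The fingers move at their own pace and stop on an object; FORCE is the grip in N (left out, the last holds). Time passes only in rows, so rows that do not move let the fingers close. It prints the time, the measured TCP pose, the force, the opening and the grip force at its end. Input that does not fit is refused with a message, and nothing moves.
- env.get_state(): the state, without advancing time (a new reading comes with each control period).
- vision.read_camera(name): name is "scene" or "top" or "wrist"; returns a dict with "image" (420x560x3 uint8, red, green, blue), "K" (3x3 intrinsics, pixels), "R" (3x3) and "t" (3): a world point X has camera coordinates R X + t. Camera axes: x right, y down, z forward; pixel columns grow to the right and rows downward; lengths in m; the calibration is good to about 2 mm. A picture is of the moment at which its call begins. There is no depth.
- env.hand_in(): hands the job in; it is judged then, once.
The state is a dict: "clock": time; "joint_pos": joint angles; "qvel": joint speeds; "tau": joint torques, N m; "tcp_pos": TCP position; "orientation": TCP orientation; "wrist_force": force on the tool from outside, world axes, zero at the start; "ft_torque": the same for the moment, N m; "finger_gap": finger opening in m; "grip_force": force on a finger pad.
Only numpy, scipy, OpenCV 4.12 (cv2) and the standard library are available. Lean on these libraries where they do the work, as an engineer would, in place of code of your own. Each camera call takes 0.05 s, during which the arm holds its last target. There are 200 camera calls.

### The job

On this bonding-lab bench two metal wafer hoops stand on edge in black stands. Lift the larger hoop out of its stand by the top of its rim and hang it on the steel J-hook, so that it hangs still and free, squarely across the level part of the hook. Leave the smaller hoop standing where it is.

Things in the scene. Friction and masses are not known exactly. Their poses are not given: they have to be found in the camera images.
- hoop_large: Hoop to hang: flat aluminium ring, outside diameter 170 mm, hole 106, thickness 10, about 0.4 kg, upright in its stand. Origin: ring centre (top of rim 85 mm above it). x: ring axis, level, away from the robot within 25 degrees; z up. Pinch the top of the rim across its thickness; fingertips no more than 12 mm below the top also clear the hook's tip when opened.
- hoop_small: Smaller ring of the same kind, to be left alone: outside diameter 116 mm, hole 56 mm, thickness 10 mm, upright in a second stand, equal to the first; its top is 130 mm above the bench. Origin: ring centre, 72 mm above the bench; axes as the large hoop's.
- rack_large: Fixed black plastic stand of the large hoop, 90 x 120 mm, 50 mm high, with a 13 mm wide slot along its y axis from which the hoop lifts straight up. Origin: centre of its underside, on the bench. The large hoop's centre starts 103 mm above it.
- hook_seat (a point): Fixed steel J-hook: level bar 10 mm thick. Point: on top of the bar where the hoop shall hang, 245 mm above the bench; hanging, the hoop's centre is 53 mm below it. x: along the bar, away from the robot within 25 degrees. At +60 mm a post, no higher than the bar. At -36 mm the bar starts to turn up to a free tip at -55 (end -60), 18 mm above the point. z up. Hoop goes over the tip from -x.

How it is judged:
At the end, for the whole second after the job is handed in: The large hoop hangs still (under 40 mm/s) from the level part of the hook: its centre 40 to 62 mm below the seat point, within 20 mm of it sideways, between 40 mm towards the tip and 50 mm towards the post, its axis within 20 degrees of the bar. The small hoop is within 20 mm of where it was (z of hoop_large in the frame of hook_seat between -0.062 and -0.04 m and y of hoop_large in the frame of hook_seat between -0.02 and 0.02 m and x of hoop_large in the frame of hook_seat between -0.04 and 0.05 m and angle between the x axis of hoop_large and the x axis of hook_seat, either way round below 0.35 rad and linear speed of hoop_large below 0.04 m/s and distance of hoop_small from where it was at the start of the episode below 0.02 m); the robot touches nothing.
It fails at once if the small hoop is moved by more than 20 mm (distance of hoop_small from where it was at the start of the episode above 0.02 m).
It also fails if it takes over 53 s, if anything falls off the work surface, if the arm or the gripper's body presses on something with over 40 N, if the wrist force passes 120 N, or if a joint passes its speed limit or range.

## Working session

There is one attempt and no reset: what is moved stays moved. The work goes in short steps, Python scripts to look and compute and a shell command to move; the robot and the scene stay as the last step left them, time stands still between calls to the robot, and variables do not carry over. Pictures are saved under pics/ and viewed, at most 10 in all, crops included, and the job is handed in when it is done.

```bash
ls; mkdir -p pics; python3 - <<'E'
from workcell import env, vision
import cv2,numpy as np
a={}
for n in["scene","top"]:
    c=vision.read_camera(n);cv2.imwrite(f"pics/{n}0.png",c["image"][:,:,::-1]);a.update({n+k:c[k] for k in c})
    print(n,c["K"].round(1).tolist(),c["R"].round(3).tolist(),c["t"].round(3).tolist())
np.savez("c0.npz",**a)
s=env.get_state();print(s["clock"],s["tcp_pos"],s["orientation"])
E
```

```text
nudge.py
pics
workcell.py
scene [[538.2, 0.0, 284.7], [0.0, 538.2, 210.1], [0.0, 0.0, 1.0]] [[-0.732, 0.681, -0.004], [0.523, 0.559, -0.643], [-0.436, -0.473, -0.766]] [0.414, -0.194, 1.497]
top [[381.0, 0.0, 274.7], [0.0, 381.0, 202.3], [0.0, 0.0, 1.0]] [[0.019, -1.0, -0.001], [-0.99, -0.019, -0.143], [0.143, 0.004, -0.99]] [-0.021, 0.571, 0.822]
0.1 [0.19685621 0.53979618 0.25248503] [-2.71140048e-04  1.74011108e-01  9.84743334e-01 -7.92054695e-04]
```

View pics/scene0.png

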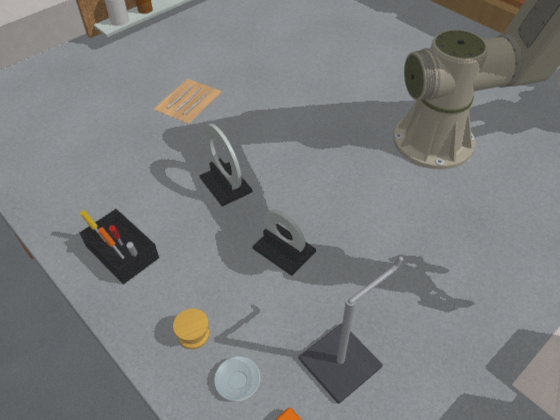

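View pics/top0.png

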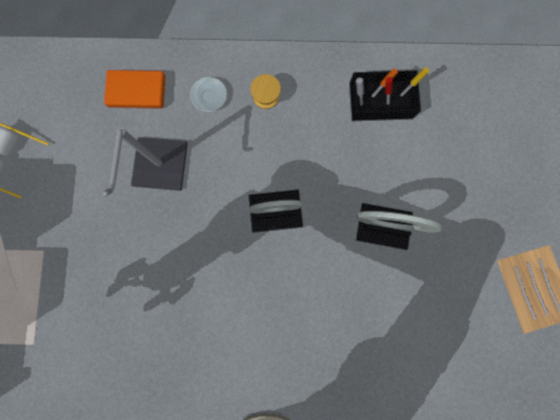

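The scene view shows the large hoop at about (225,160), the small hoop at (287,232), and the hook's bar from (350,301) to its tip at (401,260). In the top view the large hoop runs from (360,215) to (440,228), and the hook from (122,132) to (108,192). I'll zoom in for accurate pixels.

```bash
python3 - <<'E'
import cv2,numpy as np
s=cv2.imread("pics/scene0.png");t=cv2.imread("pics/top0.png")
def crop(im,x,y):
    c=cv2.resize(im[y:y+75,x:x+100],None,fx=4,fy=4,interpolation=cv2.INTER_CUBIC)
    for i in range(0,100,20):cv2.putText(c,str(x+i),(i*4,8),0,.3,(0,255,255));cv2.line(c,(i*4,0),(i*4,300),(0,200,200) ,1) if i%20==0 else 0
    for i in range(0,75,20):cv2.putText(c,str(y+i),(0,i*4+10),0,.3,(0,255,0));cv2.line(c,(0,i*4),(400,i*4),(0,200,0),1)
    return c
cv2.imwrite("pics/z.png",np.vstack([np.hstack([crop(s,180,122),crop(t,350,190)]),np.hstack([crop(s,335,245),crop(t,90,125)])]))
E
```

```text
(no output)
```

View pics/z.png

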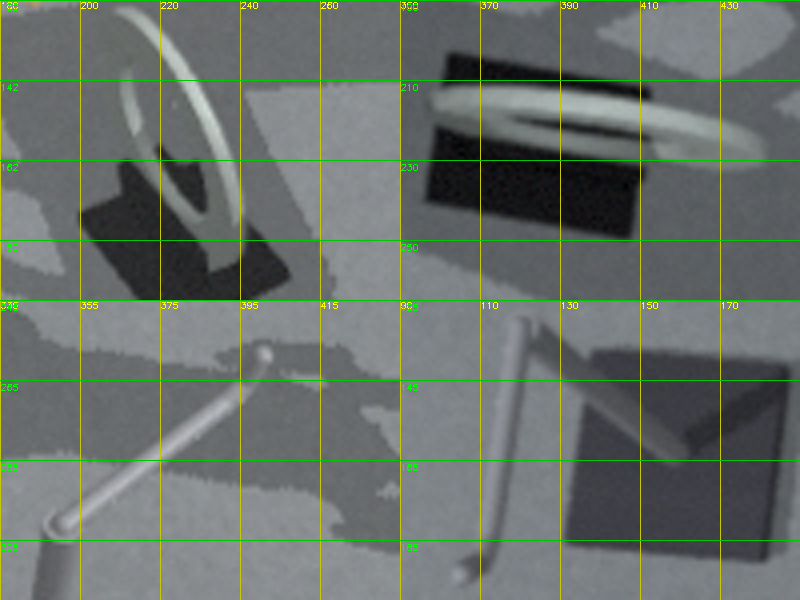

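Crops: the bar runs from the post end at top (120,131) / scene (350,300) to the tip at top (105,193) / scene (401,259). The top-view hoop ends are at (358,215) and (441,229). Next I'll triangulate these and check the sizes.

```bash
cat > h.py <<'E'
import numpy as np
from scipy.spatial.transform import Rotation as Ro
class Cam:
    def __init__(s,K,R,t): s.K,s.R,s.t=K,R,t; s.C=-R.T@t
    def ray(s,p): d=s.R.T@np.linalg.solve(s.K,[p[0],p[1],1.]); return d/np.linalg.norm(d)
    def z(s,p,z): d=s.ray(p); return s.C+d*(z-s.C[2])/d[2]
    def proj(s,X): q=s.K@(s.R@np.asarray(X)+s.t); return q[:2]/q[2]
    def plane(s,p,P,n): d=s.ray(p); return s.C+d*((P-s.C)@n)/(d@n)
def tri(a,p,b,q):
    A=np.array([a.ray(p),-b.ray(q)]).T; k=np.linalg.lstsq(A,b.C-a.C,rcond=None)[0]
    X,Y=a.C+a.ray(p)*k[0],b.C+b.ray(q)*k[1]; return (X+Y)/2,np.linalg.norm(X-Y)
def saved(f,n): z=np.load(f); return Cam(z[n+"K"],z[n+"R"],z[n+"t"])
E
python3 - <<'E'
from h import *; import cv2
S,T=saved("c0.npz","scene"),saved("c0.npz","top")
print("C",S.C,T.C)
print("post",tri(T,(120.5,131.5),S,(350,300.5)));print("tip",tri(T,(105,193),S,(401,259)))
a,b=T.z((120.5,133),.240),T.z((113.5,180),.240);print("bar top",a,b)
c,d=S.z((353,299.5),.243),S.z((396,268),.243);print("bar scene",c,d)
for p,q in((a,b),(c,d)):print(np.degrees(np.arctan2(*(p-q)[1::-1])),np.linalg.norm(p-q))
# small & large hoop: contours
for n,c,box in(("top",T,(350,195,450,240)),("scene",S,(195,115,250,195))):
    im=cv2.imread(f"pics/{n}0.png");x,y,X,Y=box
    sub=im[y:Y,x:X].astype(int);print(n,sub[::9,::9].mean(2).astype(int).tolist())
for p in((362,203.5),(411.5,212),(356.5,240),(408,249)):print(p,T.z(p,.05).round(4),T.z(p,0).round(4))
# ends
L=T.z((358,215),.103);Rr=T.z((441,229),.103)
print(L,Rr,np.linalg.norm(L-Rr),np.degrees(np.arctan2(*(L-Rr)[:2])))
E
```

```text
C [1.05721666 0.53448446 1.02255285] [ 0.44794924 -0.01298262  0.89460649]
post (array([0.66517249, 0.26827398, 0.23791969]), np.float64(0.0004889665013709142))
tip (array([0.54995953, 0.2787054 , 0.25634473]), np.float64(0.0013114454493369037))
bar top [0.66186831 0.26698115 0.24      ] [0.57634086 0.27265842 0.24      ]
bar scene [0.6624995  0.27227632 0.243     ] [0.56171777 0.28082106 0.243     ]
-3.797689708152952 0.0857156646370507
-4.846211901799321 0.1011433147798974
top [[93, 96, 92, 97, 93, 93, 130, 137, 135, 136, 127, 101], [88, 94, 41, 87, 94, 97, 100, 114, 134, 131, 123, 97], [93, 118, 144, 154, 157, 115, 46, 86, 95, 97, 98, 127], [91, 34, 87, 120, 102, 33, 60, 123, 158, 146, 91, 98], [95, 20, 13, 20, 17, 20, 30, 91, 109, 121, 104, 95]]
scene [[148, 142, 145, 142, 142, 113, 110], [109, 106, 146, 108, 109, 105, 106], [103, 104, 106, 185, 104, 107, 109], [104, 107, 115, 103, 103, 106, 106], [105, 108, 162, 105, 191, 106, 140], [105, 107, 105, 88, 104, 107, 143], [108, 111, 38, 133, 76, 123, 108], [110, 45, 46, 44, 104, 103, 107], [120, 108, 41, 38, 50, 42, 40]]
(362, 203.5) [ 0.5707 -0.205   0.05  ] [ 0.578  -0.2164  0.    ]
(411.5, 212) [ 0.5537 -0.3151  0.05  ] [ 0.5599 -0.333   0.    ]
(356.5, 240) [ 0.4891 -0.1918  0.05  ] [ 0.4915 -0.2024  0.    ]
(408, 249) [ 0.4715 -0.3048  0.05  ] [ 0.4729 -0.3221  0.    ]
[ 0.53859622 -0.18428758  0.103     ] [ 0.51265743 -0.35626778  0.103     ] 0.173925297667048 8.576949873381816
```

Checks pass: bar from tip to post is 116 mm (115 expected), post-end height is 0.238, tip z is 0.256, and the rack's front edge is 121 mm. That gives a seat of about (0.605, 0.274) at yaw -5.1°, and a hoop centre of about (0.526, -0.268) at yaw -8.7°.

```bash
cat > go.py <<'E'
import sys; from h import *; from workcell import env, vision
x,y,z,yaw=map(float,sys.argv[1:5]); s=env.get_state()
w,a,b,c=s["orientation"]; R=Ro.from_quat([a,b,c,w]).as_matrix()
Y=np.array([np.cos(np.radians(yaw)),np.sin(np.radians(yaw)),0]);Z=np.array([0,0,-1.])
G=np.array([np.cross(Y,Z),Y,Z]).T
print((R.T@(np.array([x,y,z])-s["tcp_pos"])).round(4),Ro.from_matrix(R.T@G).as_rotvec().round(4))
E
python3 go.py .526 -.268 .262 -8.7
```

```text
[-0.5861 -0.6461 -0.0086] [-1.6000e-03  9.0000e-04  1.3728e+00]
```

```bash
R='' ; python3 nudge.py '[[[-0.04,-0.045,-0.01,0,0,0.1],[-0.08,-0.09,-0.01,0,0,0.2],[-0.12,-0.135,-0.01,0,0,0.3],[-0.16,-0.18,-0.01,0,0,0.4],[-0.2,-0.225,-0.01,0,0,0.5],[-0.24,-0.27,-0.01,0,0,0.6],[-0.28,-0.315,-0.01,0,0,0.7],[-0.3,-0.335,-0.01,0,0,0.75]]]' 0.085 60; python3 go.py .526 -.268 .262 -8.7
```

```text
clock: 1.1
tcp_pos: [0.3645, 0.1202, 0.2631]
orientation: [0.0, 0.525, 0.851, -0.0]
wrist_force: [0.2, -0.1, -0.6]
finger_gap: 0.0849
grip_force: 0.0
[-0.4194 -0.0299  0.0012] [-1.000e-04  3.000e-04  6.174e-01]
```

```bash
python3 nudge.py '[[[-0.055,-0.004,0,0,0,0.09],[-0.11,-0.008,0,0,0,0.18],[-0.165,-0.012,0,0,0,0.27],[-0.22,-0.016,0,0,0,0.36],[-0.275,-0.02,0,0,0,0.45],[-0.33,-0.024,0,0,0,0.53],[-0.39,-0.028,0,0,0,0.6],[-0.419,-0.03,0,0,0,0.617]]]'; python3 nudge.py '[[[0,0,0,0,0,0],[0,0,0,0,0,0],[0,0,0,0,0,0]]]'; python3 - <<'E'
from workcell import env, vision
import cv2,numpy as np
a={}
for n in["scene","top","wrist"]:
    c=vision.read_camera(n);cv2.imwrite(f"pics/{n}1.png",c["image"][:,:,::-1]);a.update({n+k:c[k] for k in c})
np.savez("c1.npz",**a)
E
python3 go.py .526 -.268 .262 -8.7
```

```text
clock: 2.1
tcp_pos: [0.528, -0.2672, 0.2621]
orientation: [-0.0, 0.758, 0.652, -0.0]
wrist_force: [1.5, 0.3, -0.2]
finger_gap: 0.0851
grip_force: 0.0
clock: 2.48
tcp_pos: [0.5272, -0.2631, 0.2635]
orientation: [-0.0, 0.756, 0.654, 0.0]
wrist_force: [0.4, 0.4, -0.3]
finger_gap: 0.0851
grip_force: 0.0
[-0.0048 -0.0007  0.0017] [0.0005 0.0001 0.007 ]
```

View pics/wrist1.png

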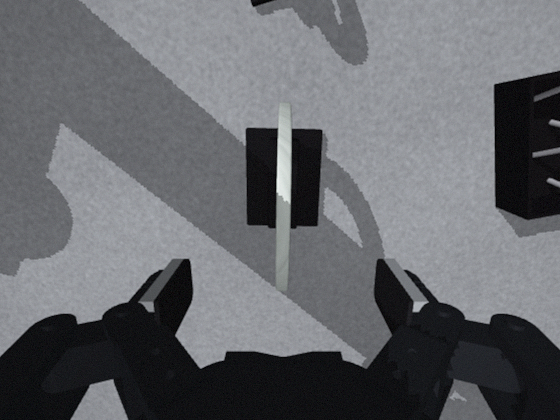

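The wrist view shows the rim edge-on from (287,103) to (281,290), between the open fingers at (180,300) and (390,300). The stand's corners are at (247,128), (322,129), (320,227) and (247,225).

```bash
python3 - <<'E'
from h import *
W=saved("c1.npz","wrist");print(W.C)
c=[W.z(p,.05) for p in((247,128),(322,129),(320,227),(247,225))]
print(np.round(c,4).tolist(),np.mean(c,0)); print([np.linalg.norm(c[i]-c[(i+1)%4]).round(4) for i in range(4)])
a,b=W.z((287,103),.115),W.z((281,290),.14);print(a,b,np.degrees(np.arctan2(*(a-b)[:2])))
# in-plane tangent: ring plane through a,b ; s along y'
e=(a-b)*[1,1,0];e/=np.linalg.norm(e);al=[]
for p in((286,103),(282,290)):
    d=W.ray(p);al.append(np.arctan2(d@e,-d[2]))
m,h=np.mean(al),abs(al[0]-al[1])/2; D=.085/np.sin(h)
print("dist",D,"centre z",W.C[2]-D*np.cos(m)); D2=(W.C[2]-.103)/np.cos(m)
s=W.C@e+D2*np.sin(m); n=np.array([e[1],-e[0],0])
q=W.z((284.,200),.188);print("rim pt",q); print("centre",e*s+n*(q@n),"e",e)
E
```

```text
[ 0.537623   -0.19359263  0.38366562]
[[0.4991, -0.1978, 0.05], [0.5762, -0.21, 0.05], [0.5621, -0.3174, 0.05], [0.4803, -0.303, 0.05]] [ 0.52942454 -0.25704218  0.05      ]
[np.float64(0.0781), np.float64(0.1082), np.float64(0.0831), np.float64(0.1069)]
[ 0.54256118 -0.18211665  0.115     ] [ 0.51479726 -0.33772815  0.14      ] 10.116159631253991
dist 0.2949832304558185 centre z 0.09764555260245711
rim pt [ 0.53086498 -0.24426133  0.188     ]
centre [ 0.52739689 -0.26369933  0.        ] e [ 0.17564439  0.98445368 -0.        ]
```

Both measurements agree to within 4 mm, so I'll descend and grip.

```bash
python3 go.py .527 -.266 .2 -9; python3 nudge.py '[[[-0.003,0,0.03,0,0,0.01],[-0.003,0,0.063,0,0,0.01],[-0.003,0,0.063,0,0,0.01],[-0.003,0,0.063,0,0,0.01]]]'; python3 go.py .527 -.266 .2 -9
```

```text
[-0.0026 -0.0001  0.0637] [0.0005 0.0001 0.0122]
clock: 3.12
tcp_pos: [0.5275, -0.2673, 0.2015]
orientation: [0.001, 0.76, 0.65, 0.0]
wrist_force: [-0.1, -0.5, -0.2]
finger_gap: 0.0852
grip_force: 0.0
[ 0.0012 -0.0006  0.0015] [0.0011 0.0005 0.0014]
```

```bash
python3 nudge.py '[[[0,0,0.001,0,0,0],[0,0,0.001,0,0,0],[0,0,0.001,0,0,0],[0,0,0.001,0,0,0],[0,0,0.001,0,0,0],[0,0,0.001,0,0,0],[0,0,0.001,0,0,0],[0,0,0.001,0,0,0]]]' 0 80
```

```text
clock: 4.12
tcp_pos: [0.5273, -0.2674, 0.1997]
orientation: [0.0, 0.76, 0.65, 0.0]
wrist_force: [0.8, -0.6, 5.4]
finger_gap: 0.0072
grip_force: 80.5
```

```bash
python3 nudge.py '[[[0,0,-0.01,0,0,0],[0,0,-0.025,0,0,0],[0,0,-0.045,0,0,0],[0,0,-0.07,0,0,0],[0,0,-0.095,0,0,0],[0,0,-0.12,0,0,0],[0,0,-0.145,0,0,0],[0,0,-0.15,0,0,0]]]'; python3 - <<'E'
from workcell import env, vision
import cv2,numpy as np
o=[cv2.cvtColor(vision.read_camera(n)["image"],cv2.COLOR_RGB2BGR)[60:300,120:520] for n in["scene","top"]]
cv2.imwrite("pics/l.png",np.vstack(o))
E
python3 go.py .5 .1 .35 -7
```

```text
clock: 5.12
tcp_pos: [0.5276, -0.2676, 0.3515]
orientation: [0.002, 0.76, 0.65, 0.0]
wrist_force: [-0.2, -0.3, -3.0]
finger_gap: 0.007
grip_force: 79.6
[ 0.3587 -0.084  -0.0006] [ 0.0006  0.0002 -0.0339]
```

View pics/l.png

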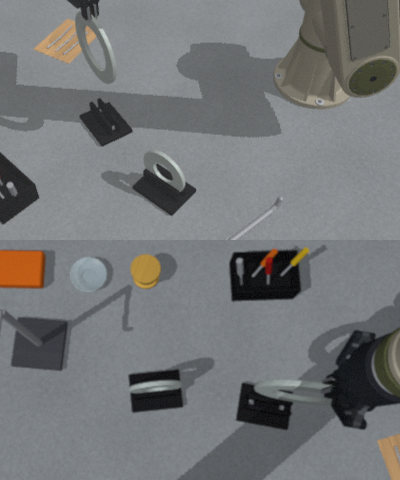

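The pictures show the hoop lifted clear of its stand, at scene-crop (95,45), with the small hoop untouched. Next is transport to in front of the hook tip.

```bash
python3 go.py .485 .285 .345 -5.2; python3 nudge.py '[[[0.02,0,0,0,0,-0.005],[0.06,-0.01,0,0,0,-0.01],[0.1,-0.02,0,0,0,-0.015],[0.14,-0.03,0,0,0,-0.02],[0.18,-0.04,0,0,0,-0.03],[0.22,-0.05,0,0,0,-0.04],[0.26,-0.06,0,0,0,-0.045],[0.3,-0.07,0,0,0,-0.05]]]';python3 go.py .485 .285 .345 -5.2
```

```text
[ 0.5391 -0.1275  0.0044] [ 0.0006  0.0002 -0.0653]
clock: 6.22
tcp_pos: [0.5033, 0.0422, 0.3482]
orientation: [-0.001, 0.743, 0.669, -0.0]
wrist_force: [1.3, -0.8, -3.3]
finger_gap: 0.0071
grip_force: 79.6
[ 0.2395 -0.0436  0.0034] [-0.002  -0.0005 -0.0143]
```

```bash
python3 nudge.py '[[[0.04,-0.007,0.003,0,0,-0.01],[0.08,-0.015,0.003,0,0,-0.014],[0.12,-0.022,0.003,0,0,-0.014],[0.16,-0.03,0.003,0,0,-0.014],[0.2,-0.037,0.003,0,0,-0.014],[0.23,-0.042,0.003,0,0,-0.014],[0.24,-0.044,0.003,0,0,-0.014],[0.24,-0.044,0.003,0,0,-0.014]]]';python3 nudge.py '[[[0,0,0,0,0,0],[0,0,0,0,0,0],[0,0,0,0,0,0]]]' ; python3 - <<'E'
from workcell import env, vision
import cv2,numpy as np
a={};o=[]
for n,x,y in(("scene",280,170),("top",0,60)):
    c=vision.read_camera(n);a.update({n+k:c[k] for k in c});o.append(cv2.resize(c["image"][y:y+230,x:x+280,::-1] if n=="top" else c["image"][y:y+230,x:x+280,::-1],(400,329)))
np.savez("c2.npz",**a);cv2.imwrite("pics/s.png",np.hstack(o))
E
python3 go.py .485 .285 .345 -5.2
```

```text
clock: 7.22
tcp_pos: [0.4852, 0.2838, 0.3455]
orientation: [-0.0, 0.738, 0.674, -0.001]
wrist_force: [-1.3, -0.1, -3.4]
finger_gap: 0.007
grip_force: 79.6
clock: 7.6
tcp_pos: [0.4864, 0.2825, 0.3465]
orientation: [0.0, 0.739, 0.673, 0.0]
wrist_force: [0.3, 0.4, -3.8]
finger_gap: 0.0067
grip_force: 79.6
[ 0.0021 -0.0015  0.0015] [ 0.0003 -0.0002 -0.0021]
```

View pics/s.png

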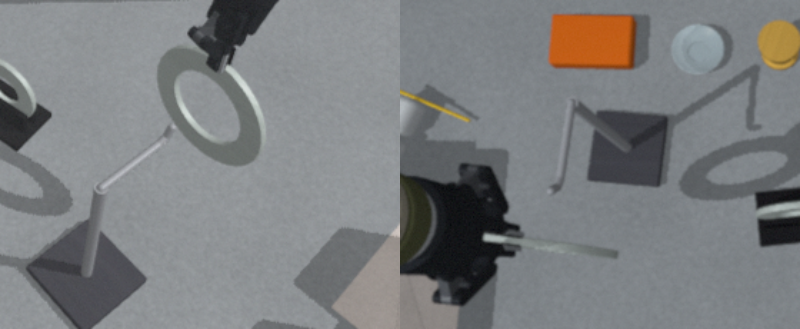

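The hoop hangs from the gripper in front of the tip. In the scene crop its hole centre is at about (206,104), full-frame (424,243), and the tip is at (170,130).

```bash
python3 - <<'E'
from h import *
S=saved("c2.npz","scene");n=np.array([.996,-.09,0])
for p in((173,90),(239,120),(185,65),(228,143),(206,104)):
    print(p,S.plane((280+p[0]*.7,170+p[1]*.699),np.array([.4864,.2825,.25])+n*.005,n).round(4))
print(tri(saved("c2.npz","top"),(554*.7-280,60+189*.699),S,(280+170*.7,170+130*.699)))
E
python3 go.py .603 .274 .335 -5.2;python3 go.py .603 .274 .31 -5.2
```

```text
(173, 90) [0.487  0.2336 0.2316]
(239, 120) [0.4959 0.3321 0.2745]
(185, 65) [0.4877 0.2411 0.2897]
(228, 143) [0.4957 0.3296 0.2227]
(206, 104) [0.4916 0.2846 0.2556]
(array([0.55224094, 0.27680042, 0.25089641]), np.float64(0.002021857520925027))
[0.0021 0.117  0.0115] [ 0.0003 -0.0002 -0.0021]
[0.0021 0.117  0.0365] [ 0.0003 -0.0002 -0.0021]
```

Hoop centre is as expected, (0.285, 0.253). Moving it over the tip.

```bash
python3 nudge.py '[[[0.002,0.01,0.01,0,0,0],[0.002,0.025,0.01,0,0,0],[0.002,0.045,0.01,0,0,0],[0.002,0.065,0.01,0,0,0],[0.002,0.085,0.01,0,0,0],[0.002,0.105,0.01,0,0,0],[0.002,0.117,0.01,0,0,0],[0.002,0.117,0.01,0,0,0]]]';python3 nudge.py '[[[0,0,0,0,0,0],[0,0,0,0,0,0],[0,0,0,0,0,0]]]' ; python3 - <<'E'
from workcell import env, vision
import cv2,numpy as np
a={};o=[]
for n,x,y in(("scene",280,170),("top",0,60)):
    c=vision.read_camera(n);o.append(cv2.resize(c["image"][y:y+230,x:x+280,::-1],(400,329)))
cv2.imwrite("pics/o.png",np.hstack(o))
E
python3 go.py .603 .274 .31 -5.2
```

```text
clock: 8.7
tcp_pos: [0.6044, 0.274, 0.3348]
orientation: [-0.0, 0.739, 0.673, -0.001]
wrist_force: [0.0, -0.2, -3.2]
finger_gap: 0.0065
grip_force: 79.5
clock: 9.07
tcp_pos: [0.6025, 0.2747, 0.3367]
orientation: [0.0, 0.739, 0.674, 0.0]
wrist_force: [-0.5, 0.2, -2.4]
finger_gap: 0.0073
grip_force: 79.6
[-0.0006  0.0005  0.0267] [ 0.0004 -0.0002 -0.0009]
```

View pics/o.png

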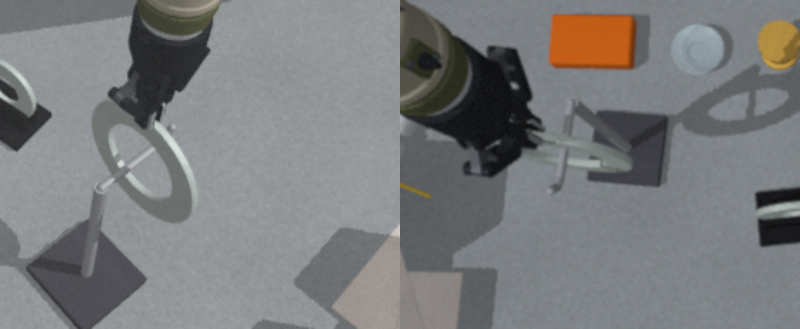

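The bar passes through the hole. The rim should seat at TCP z of about 0.289, so I'll lower most of the way and then feel for contact.

```bash
python3 nudge.py '[[[0,0,0.01,0,0,0],[0,0,0.02,0,0,0],[0,0,0.03,0,0,0],[0,0,0.038,0,0,0],[0,0,0.042,0,0,0],[0,0,0.042,0,0,0],[0,0,0.042,0,0,0]]]';python3 nudge.py '[[[0,0,0.002,0,0,0],[0,0,0.002,0,0,0],[0,0,0.002,0,0,0]]]';python3 nudge.py '[[[0,0,0.002,0,0,0],[0,0,0.002,0,0,0],[0,0,0.002,0,0,0]]]'
```

```text
clock: 10.05
tcp_pos: [0.603, 0.2745, 0.2948]
orientation: [0.0, 0.739, 0.674, 0.0]
wrist_force: [-1.0, 0.2, -3.5]
finger_gap: 0.0071
grip_force: 79.5
clock: 10.42
tcp_pos: [0.6029, 0.2745, 0.2924]
orientation: [0.0, 0.739, 0.674, 0.0]
wrist_force: [-0.3, -0.1, -2.8]
finger_gap: 0.0068
grip_force: 79.5
clock: 10.8
tcp_pos: [0.6028, 0.2745, 0.2903]
orientation: [-0.0, 0.739, 0.674, -0.0]
wrist_force: [-0.2, -0.4, -3.2]
finger_gap: 0.0066
grip_force: 79.5
```

```bash
python3 nudge.py '[[[0,0,0.0015,0,0,0],[0,0,0.0015,0,0,0],[0,0,0.0015,0,0,0]]]';python3 nudge.py '[[[0,0,0.001,0,0,0],[0,0,0.001,0,0,0],[0,0,0.001,0,0,0]]]'
```

```text
clock: 11.18
tcp_pos: [0.603, 0.2745, 0.2897]
orientation: [0.0, 0.739, 0.674, 0.001]
wrist_force: [-0.8, -0.3, 3.5]
finger_gap: 0.007
grip_force: 80.3
clock: 11.55
tcp_pos: [0.6031, 0.2746, 0.2896]
orientation: [0.001, 0.739, 0.674, 0.001]
wrist_force: [-2.4, -0.8, 7.8]
finger_gap: 0.0072
grip_force: 80.9
```

Contact is at 0.2896, as predicted. I'll ease off and release, opening only partly to stay away from the tip.

```bash
python3 nudge.py '[[[0,0,-0.0015,0,0,0],[0,0,-0.0015,0,0,0]]]' - 20; python3 nudge.py '[[[0,0,0,0,0,0],[0,0,0,0,0,0],[0,0,0,0,0,0],[0,0,0,0,0,0],[0,0,0,0,0,0],[0,0,0,0,0,0]]]' 0.04;python3 nudge.py '[[[0,0,-0.01,0,0,0],[0,0,-0.025,0,0,0],[0,0,-0.045,0,0,0],[0,0,-0.07,0,0,0],[0,0,-0.1,0,0,0],[0,0,-0.12,0,0,0],[0,0,-0.12,0,0,0],[0,0,-0.12,0,0,0]]]'; python3 - <<'E'
from workcell import env, vision
import cv2,numpy as np
a={};o=[]
for n,x,y in(("scene",280,170),("wrist",140,100)):
    c=vision.read_camera(n);a.update({n+k:c[k] for k in c});o.append(cv2.resize(c["image"][y:y+230,x:x+280,::-1],(400,329)))
np.savez("c3.npz",**a);cv2.imwrite("pics/f.png",np.hstack(o))
E
```

```text
clock: 11.8
tcp_pos: [0.603, 0.2745, 0.2897]
orientation: [0.0, 0.739, 0.674, 0.0]
wrist_force: [-0.9, 0.1, 4.2]
finger_gap: 0.0069
grip_force: 80.4
clock: 12.55
tcp_pos: [0.6029, 0.2745, 0.2893]
orientation: [0.0, 0.739, 0.674, 0.0]
wrist_force: [0.4, 0.2, 0.3]
finger_gap: 0.0399
grip_force: 0.0
clock: 13.55
tcp_pos: [0.6029, 0.2745, 0.4087]
orientation: [-0.0, 0.739, 0.674, -0.0]
wrist_force: [-0.7, -0.1, 0.6]
finger_gap: 0.0399
grip_force: 0.0
```

View pics/f.png

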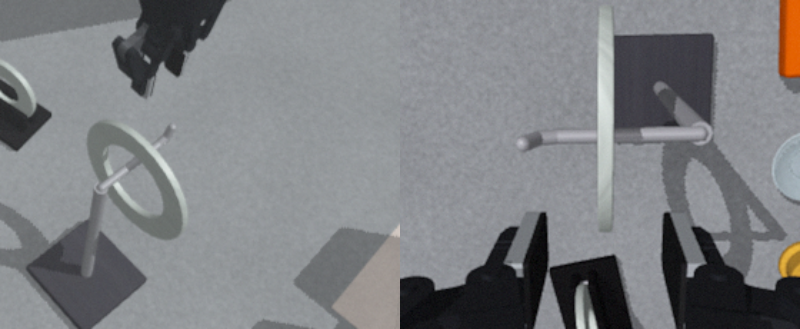

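The hoop hangs on the bar, square to it in the wrist crop at x≈605, midway between the tip at (523,143) and the post at (705,133). I'll let it settle, check that it's still, and hand in.

```bash
Z='' ; for i in 1 2 3; do python3 nudge.py '[[[0,0,0,0,0,0],[0,0,0,0,0,0],[0,0,0,0,0,0],[0,0,0,0,0,0],[0,0,0,0,0,0],[0,0,0,0,0,0],[0,0,0,0,0,0],[0,0,0,0,0,0]]]' >/dev/null; done; python3 - <<'E'
from workcell import env, vision
import cv2,numpy as np
f=[]
for i in range(8):
    g=vision.read_camera("scene")["image"][240:345,335:415].astype(float).mean(2);f.append(g)
print([round(np.abs(x-f[0]).mean(),2) for x in f[1:]],[round(np.percentile(np.abs(x-f[0]),99.5),1) for x in f[1:]])
print(np.abs(f[0]-np.load("c3.npz")["sceneimage"][240:345,335:415].astype(float).mean(2)).mean())
E
```

```text
[np.float64(1.5), np.float64(1.49), np.float64(1.48), np.float64(1.5), np.float64(1.49), np.float64(1.49), np.float64(1.48)] [np.float64(5.3), np.float64(5.3), np.float64(5.3), np.float64(5.3), np.float64(5.3), np.float64(5.3), np.float64(5.3)]
1.4994444444444444
```

Only image noise remains, so the hoop is still.

```bash
python3 -c "
from workcell import env, vision
print(env.hand_in())"
```

```text
the job is handed in; nothing more can be done
None
```

The large hoop hangs still and square on the level part of the hook, the small hoop was never touched, the gripper is clear of everything, and the job is handed in (no verdict came back).

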